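Draw the lidded pan up to its stop with the pan hook

ROBOT

A 6-joint arm with a two-finger parallel gripper is mounted at the origin on the work surface. World frame = base frame: x ahead of the robot, y to its left, z up, the work surface at z = 0. Lengths are in m, angles in rad, forces in N, time in s.
With the tool pointing down it reaches from about 0.4 to 0.925 m from the base axis. Payload 12.5 kg.
Tool frame: the origin (TCP) lies on the mounting face of the last link; the fingertips stand 190 mm ahead of it and the grasp point (between the pads) lies 171 mm ahead of it; z points along the fingers, y is the line along which they close (so a half turn about z gives the same grasp; the last joint's range is limited). The gripper opens to 95 mm and grips with 3 to 60 N. Pads are 20 mm wide; open, the fingers measure 119 mm over their backs; the gripper's body (75 mm by 180 mm) begins 59 mm behind the grasp point.
Start: joints at [-0.106, 0.491, 1.559, -0, 1.092, -0.106], TCP at [0.625, 0, 0.405] pointing down, gripper open.
Joint ranges: [-3.1, 3.1], [-0.84, 2.19], [0.05, 2.79], [-1.13, 4.28], [0.06, 2.93], [-2.69, 2.69]. Speed limits (rad/s): [2.22, 2.22, 2.79, 3.14, 3.14, 3.14].

INTERFACE

Orientations are given as a rotation vector (axis times angle).
In Python, from workcell import monitor, cams, ctrl gives the robot as it stands.
- The arm moves only by the shell command python3 -m jog 'ROWS' [FORCE]. ROWS is JSON, a list of rows, each a list of 7 numbers: the shift along the tool's x, y, z in m, then the turn, a rotation vector about the tool's x, y, z in degrees, then the finger opening in m, from 0 to 0.0951. A call has 1 to 20 rows; each row shifts and turns the commanded pose from where the row before left it, along the tool's axes as they then stand; what a row does not reach is not made up. A row lasts 1/12 s, in which the tool goes at most 41.7 mm and 7.16 degrees, less where a joint would pass 70% of its speed; a pose out of reach is approached as far as the arm can. A call with a gripper value outside its range is refused whole. The fingers move at their own pace and stop on an object; FORCE is the grip in N (left out, the last holds). Time passes only in rows, so rows that do not move let the fingers close. It gives the time, the measured TCP pose, the force, the opening and the grip force at its end, in the units of the state.
- monitor.read_state(): the state, without advancing time (a new reading comes with each control period).
- cams.camera(name): name is "scene" or "side" or "wrist"; returns the picture (400x640x3 uint8, red, green, blue); there is no depth.
- cams.get_calibration(name): a dict with "fx", "fy", "cx", "cy" (pixels), "distortion" ([k1, k2, p1, p2, k3] as OpenCV has them; the pictures are not rectified), "R" (3x3) and "t" (3): a world point X has camera coordinates R X + t; the wrist camera has in their place "hand_eye" (4x4, takes a point from camera to tool coordinates, whose origin is the TCP and whose axes are the flange's). Camera axes: x right, y down, z forward; pixel columns grow to the right and rows downward; lengths in m; the calibration is good to about 2 mm. A picture is of the moment at which its call begins: read the wrist's pose just before it. get_calibration takes no time and is no camera call.
- ctrl.sign_off(): hands the job in; it is judged then, once.
The state is a dict: "t": time; "q": joint angles; "joint_velocities": joint speeds; "joint_torque": joint torques, N m; "eef_pos": TCP position; "tcp_rot": TCP orientation; "contact_force": force on the tool from outside, world axes, zero at the start; "torque": the same for the moment, N m; "width": opening from 0.0 (shut) to 1.0 (fully open); "finger_force": force on a finger pad.
Only numpy, scipy, OpenCV 4.12 (cv2) and the standard library are available. Lean on these libraries where they do the work, as an engineer would, in place of code of your own. Each camera call takes 0.05 s, during which the arm holds its last target. There are 200 camera calls.

TASK

Take the pan hook from its cradle, hook it behind the bridge handle on the lid of the steel pan at the far end of the runner, and draw the pan towards you along the runner, flat, until you feel it press lightly but definitely, for a moment, against the buffer of the stop; pull gently throughout. Move the pan with the hook only, never with the gripper; then unhook without disturbing the pan, and lay the hook back in its cradle the way it lay. Leave everything else where it stands.

Things in the scene. Friction and masses are not known exactly. Their poses are not given: they have to be found in the camera images.
- runner: Fixed grey plastic channel on the work surface, 400 mm long (x), 150 mm wide, two side rails 114 mm apart, 24 mm high. Origin: centre of its underside. The pan slides on its floor, 8 mm above the work surface; +x points away from the robot (within 15 degrees), -x is the way the pan is drawn. Stop and pan share its axes.
- stop: Stop fixed across the near half of the runner: upright steel plate 12 x 110 x 70 mm, origin at the centre of its underside on the runner's floor. From it a rigid buffer plate (84 mm wide, 50 mm high) reaches towards the pan on two rods; its far face is 20 to 60 mm along +x from this origin, set anew each time and not measured: feel for it. Pressing it 3 to 8 N is right, over 15 N too hard.
- pan_bar (a point): Middle of the bridge handle on the pan's lid: a round black bar 8 mm thick running 72 mm across the pan (y) between two legs. Its axis is 99 mm above the pan's underside, 28 mm above the lid (24 mm free under the bar), over the pan's centre, 88 mm beyond the pan's near face (x).
- pan: The loose steel pan, a closed box 176 mm long (x, along the runner), 108 mm wide, 71 mm high with its lid; origin at the centre of its underside. 0.5 to 1 kg, weight and friction unknown: drawing it takes about 1.5 to 7 N. A wire shelf 250 mm above the work surface overhangs its far half.
- hook_grip (a point): Centre of the pan hook's handle: wood, 120 mm long (x), 24 mm wide (y), 20 mm high. From its +x end an 8 mm steel rod runs on along x to 140 mm from this point, then bends straight down 30 mm. x: towards the bend, z: up. Grasp across the 24 mm width from above at the middle.
- hook_tip (a point): Lower end of the hook's bend: 140 mm along x and 30 mm below hook_grip, centre of the rounded end, 4 mm radius (the steel ends 34 mm below hook_grip).
- hook: The same pan hook, origin at the centre of its handle. 0.14 kg, balance point about 15 mm along +x.
- cradle: Fixed aluminium rest for the hook, left or right of the runner; base 120 x 90 mm, origin at the centre of its underside. Two uprights 6 mm thick at x = -45 and +45 mm, each with a notch 36 mm wide, floor 50 mm up, cheeks 14 mm higher. The handle lies in both notches, centred 60 mm above the origin, bend towards +x, hanging free. Fingers fit between the uprights.
- jar_mid (a point): Bystander: spice jar, 72 mm wide, 115 mm high; its centre.
- can_mid (a point): Bystander: food can, 74 mm wide, 110 mm high; its centre.
- bottle_mid (a point): Bystander: sauce bottle, 60 mm wide, 170 mm high; its centre.
- cup_mid (a point): Bystander: white cup, 80 mm wide, 100 mm high; its centre.
- bowl_mid (a point): Bystander: small steel bowl, 80 mm wide, 35 mm high; its centre.
- spoon_grip (a point): Bystander: spoon lying on the work surface; a point on its handle.
There are look-alikes about, which are no part of the job. What is shaped like the cradle but pink or purple is not meant.

How it is judged:
On the way, in this order (a step that is already met when the one before it is completed fails the run):
1. the hook is lifted out of its cradle (z of hook_grip in the frame of cradle above 0.085 m), for 0.1 s.
2. the bend is behind the bridge handle: hook tip beyond the bar (up to 45 mm), below the bar and between its legs, pan not yet at the stop (x of hook_tip in the frame of pan_bar between 0.003 and 0.045 m and z of hook_tip in the frame of pan_bar between -0.03 and -0.005 m and y of hook_tip in the frame of pan_bar between -0.036 and 0.036 m and x of pan_bar in the frame of stop above 0.155 m), for 0.1 s.
3. the hook draws the pan flat against the stop's buffer, pressing on it with more than 2 N for 0.2 s (x of buffer_c0 in the frame of pan_bar between -0.096 and -0.087 m and y of pan_bar in the frame of runner between -0.008 and 0.008 m and angle between pan_bar's own z axis and vertical below 0.05 rad and contact force between pan and stop above 2 N and contact force between hook and pan above 2 N), for 0.2 s.
At the end, for the whole second after the job is handed in: the pan stands flat in the runner within 4 mm of the stop's buffer; the hook lies level in both notches of its cradle (handle centre within 20 mm along and 9 mm across, 54 to 65 mm up), bent end forward, released; both at rest (x of buffer_c0 in the frame of pan_bar between -0.096 and -0.087 m and y of pan_bar in the frame of runner between -0.008 and 0.008 m and angle between pan_bar's own z axis and vertical below 0.05 rad and x of hook_grip in the frame of cradle between -0.02 and 0.02 m and y of hook_grip in the frame of cradle between -0.009 and 0.009 m and z of hook_grip in the frame of cradle between 0.054 and 0.065 m and x of hook_tip in the frame of cradle above 0.1 m and angle between hook_grip's own z axis and vertical below 0.12 rad and contact force between the fingers and hook below 0.1 N and linear speed of each of pan, hook below 0.01 m/s); the robot touches nothing.
It fails at once if the pan is pressed on the stop or its buffer with more than 16 N (contact force between pan and stop above 16 N).
It fails at once if the hook bears on the pan with more than 25 N (contact force between hook and pan above 25 N).
It fails at once if the gripper or arm touches the pan (contact force between the fingers and pan above 0.3 N or contact force between the arm and pan above 0.3 N).
It fails at once if the pan is tipped by more than 0.12 rad (angle between pan_bar's own z axis and vertical above 0.12 rad).
It fails at once if a bystander is moved by more than 20 mm (distance of jar_mid from where it was at the start of the episode above 0.02 m or distance of can_mid from where it was at the start of the episode above 0.02 m or distance of bottle_mid from where it was at the start of the episode above 0.02 m or distance of cup_mid from where it was at the start of the episode above 0.02 m or distance of bowl_mid from where it was at the start of the episode above 0.02 m or distance of spoon_grip from where it was at the start of the episode above 0.02 m).
It also fails if it takes over 64 s, if anything falls off the work surface, if the arm or the gripper's body presses on something with over 40 N, if the wrist force passes 120 N, or if a joint passes its speed limit or range.

## Working session

There is one attempt and no reset: what is moved stays moved. The work goes in short steps, Python scripts to look and compute and a shell command to move; the robot and the scene stay as the last step left them, time stands still between calls to the robot, and variables do not carry over. Pictures are saved under pics/ and viewed, at most 10 in all, crops included, and the job is handed in when it is done.

```bash
mkdir -p pics; ls; python3 - <<'E'
from workcell import monitor, cams
import cv2,json
s=monitor.read_state();print(s)
for n in("scene","side"):
    cv2.imwrite(f"pics/{n}0.png",cams.camera(n)[:,:,::-1]);c=cams.get_calibration(n);print(n,c)
print(cams.get_calibration("wrist"))
E
```

```text
pics
{'t': 0.0, 'q': array([-1.05582739e-01,  4.91539526e-01,  1.55944165e+00,  7.17897522e-06,
        1.09168348e+00, -1.05582334e-01]), 'joint_velocities': array([ 8.54068059e-04,  1.11024738e-03, -3.41508220e-04, -2.13063272e-04,
        1.01153735e-03, -7.82762633e-05]), 'joint_torque': array([-9.52334158e-04, -6.12640929e+01, -2.58175153e+01,  6.92750537e-02,
        4.83079045e-02, -1.38641695e-05]), 'eef_pos': array([6.24966660e-01, 3.75681053e-05, 4.04176767e-01]), 'tcp_rot': array([-2.22085314e+00, -2.22084488e+00,  1.05051938e-03]), 'contact_force': array([-0.28954032,  0.21444833, -0.14129729]), 'torque': array([ 0.00187161, -0.00445814,  0.00287289]), 'finger_force': 0.0, 'width': 0.9986198258509711}
scene {'fx': 431.8152232781179, 'fy': 431.8152232781179, 'cx': 333.212840131839, 'cy': 199.8908648327172, 'distortion': array([-0.02777339,  0.        ,  0.        ,  0.        ,  0.        ]), 'R': array([[ 0.87966557,  0.47518264,  0.01974689],
       [ 0.31664352, -0.55418468, -0.7698157 ],
       [-0.35485963,  0.6834331 , -0.63796069]]), 't': array([-0.4649243 , -0.0962
[... 252 characters left out ...]
.00182872],
       [-0.08716925, -0.57868171, -0.81088162],
       [ 0.11769324,  0.8022971 , -0.58520736]]), 't': array([-0.52172124,  0.11233413,  1.15299245])}
{'fx': 299.701582573897, 'fy': 299.701582573897, 'cx': 323.79514306871016, 'cy': 203.51365992803147, 'distortion': array([0.00335905, 0.        , 0.        , 0.        , 0.        ]), 'hand_eye': array([[-2.79488069e-04, -9.62312056e-01, -2.71947473e-01,
         7.72708072e-02],
       [ 9.99998984e-01,  1.11080652e-04, -1.42079657e-03,
         9.33584928e-05],
       [ 1.39745777e-03, -2.71947594e-01,  9.62311048e-01,
         1.89466604e-02],
       [ 0.00000000e+00,  0.00000000e+00,  0.00000000e+00,
         1.00000000e+00]])}
```

View pics/scene0.png

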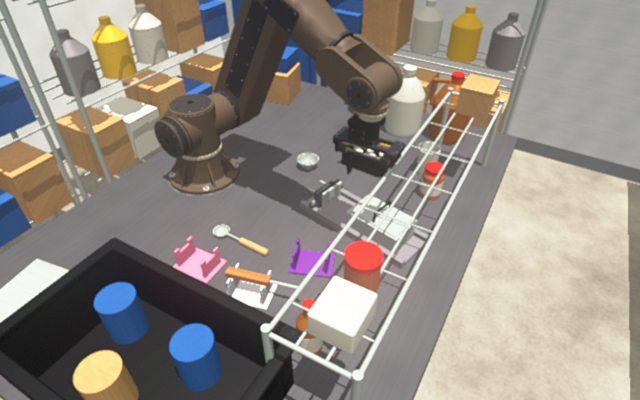

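View pics/side0.png

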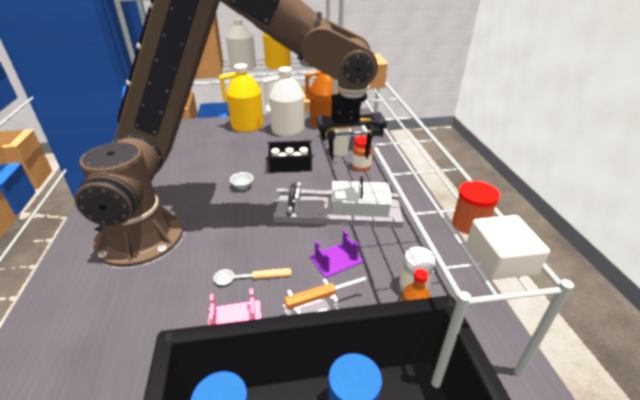

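The side view shows the hook with its orange handle at (310,295), in the pale cradle. The look-alike cradles are pink at (235,312) and purple at (336,255), and both are empty. The spoon handle at (270,273) could be taken for the hook. The runner, stop and pan are at (340,205). I choose the hook at (310,295) and will check it in one crop.

```bash
python3 - <<'E'
import cv2,numpy as np
a=cv2.imread("pics/side0.png");b=cv2.imread("pics/scene0.png")
f=lambda im,x,y,w,h,k:cv2.resize(im[y:y+h,x:x+w],None,fx=k,fy=k,interpolation=cv2.INTER_CUBIC)
# 5x: side hook (270,265,100,60)->500x300 ; side pan 270,170,160,60
t=np.hstack([f(a,275,265,100,60,5),f(b,220,255,60,60,5)])
u=np.hstack([f(a,268,170,144,60,5),np.zeros((300,80,3),np.uint8)])
cv2.imwrite("pics/c1.png",np.vstack([t,u]))
E
```

```text
(no output)
```

View pics/c1.png

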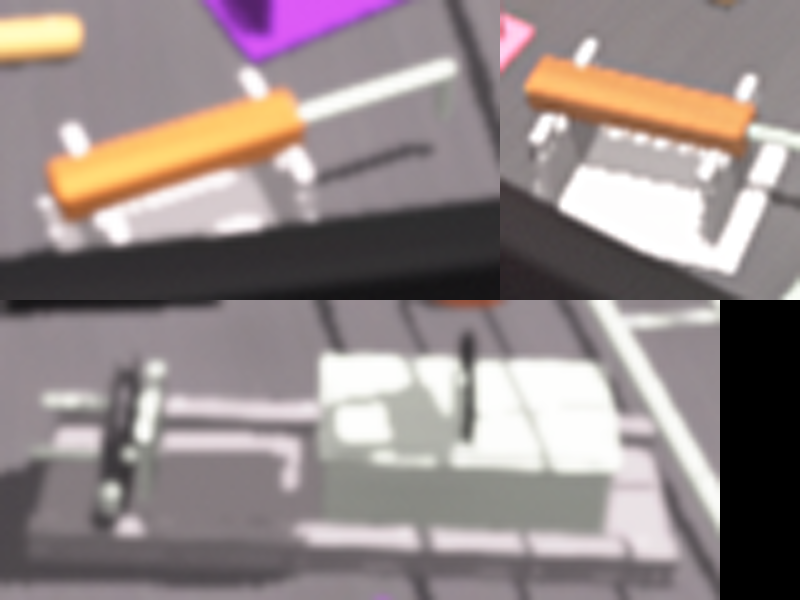

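```bash
cat >h.py <<'E'
from workcell import monitor, cams
import cv2,numpy as np
from scipy.spatial.transform import Rotation as Ro
def cam(n,s=None):
    c=cams.get_calibration(n);K=np.array([[c["fx"],0,c["cx"]],[0,c["fy"],c["cy"]],[0,0,1]])
    if n=="wrist":
        T=np.eye(4);T[:3,:3]=Ro.from_rotvec(s["tcp_rot"]).as_matrix();T[:3,3]=s["eef_pos"]
        M=np.linalg.inv(T@c["hand_eye"]);return K,c["distortion"],M[:3,:3],M[:3,3]
    return K,c["distortion"],np.array(c["R"]),np.array(c["t"])
def ray(C,u,v):
    K,d,R,t=C;p=cv2.undistortPoints(np.array([[[u,v]]],float),K,d)[0,0]
    return -R.T@t,R.T@np.array([p[0],p[1],1])
def onz(C,u,v,z):
    o,r=ray(C,u,v);return o+r*(z-o[2])/r[2]
def tri(*rs):
    A=sum(np.eye(3)-np.outer(r,r)/(r@r) for o,r in rs);b=sum((np.eye(3)-np.outer(r,r)/(r@r))@o for o,r in rs)
    return np.linalg.solve(A,b)
def proj(C,P):
    K,d,R,t=C;return cv2.projectPoints(np.array(P,float).reshape(-1,1,3),R,t,K,d)[0][:,0]
E
python3 - <<'E'
from h import *
np.set_printoptions(precision=4,suppress=True)
A=cam("side");B=cam("scene")
print("hc side",onz(A,310.4,295.4,.065),"tri",tri(ray(A,310.4,295.4),ray(B,248,276)))
print("bend",onz(A,365,278.6,.06))
print("handle top: ",onz(A,285,297.6,.07),onz(A,334,283.4,.07))
print("bar",onz(A,361.6,184.4,.107))
for u,v in((30,560),(672,580)): print("run",onz(A,268+u/5,170+(v-300)/5,0))
E
```

```text
hc side [ 0.4641 -0.3524  0.065 ] tri [ 0.4645 -0.348   0.0603]
bend [ 0.6023 -0.3168  0.06  ]
handle top:  [ 0.4058 -0.3543  0.07  ] [ 0.5234 -0.3294  0.07  ]
bar [0.6735 0.0159 0.107 ]
run [0.3981 0.0059 0.    ]
run [ 0.7876 -0.0722  0.    ]
```

```bash
python3 - <<'E'
from h import *
s=monitor.read_state();im=cams.camera("wrist")[:,:,::-1]
cv2.imwrite("pics/w1.png",cv2.resize(im,(800,500)))
E
```

```text
(no output)
```

View pics/w1.png

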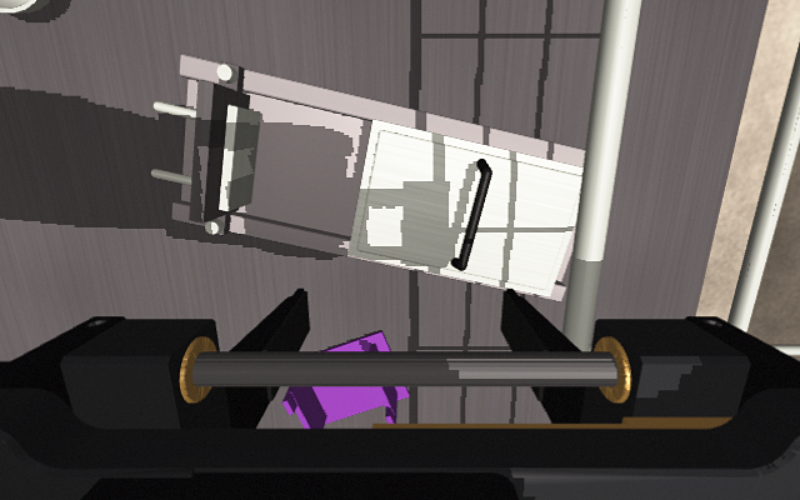

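```bash
python3 - <<'E'
from h import *
np.set_printoptions(precision=4,suppress=True)
s=monitor.read_state();C=cam("wrist",s)
g=lambda u,v,z:onz(C,u/1.25,v/1.25,z)
a,b=g(485,165,.107),g(460,264,.107);print("bar",a,b,(a+b)/2,np.linalg.norm(a-b),np.degrees(np.arctan2(*(a-b)[1::-1]))-90)
L=[g(372,120,.079),g(348,255,.079),g(585,167,.079)]
print(L); d=L[2]-L[0];print("yaw edge",np.degrees(np.arctan2(d[1],d[0])),np.linalg.norm(d),np.linalg.norm(L[0]-L[1]))
print("nearmid",(L[0]+L[1])/2)
e=g(583,152,.024)-g(182,57,.024);print("rail yaw",np.degrees(np.arctan2(e[1],e[0])),np.linalg.norm(e))
print("buf",g(222,208,.06),g(232,107,.06),g(255,200,.058),g(262,112,.058))
E
```

```text
bar [0.6825 0.0658 0.107 ] [ 0.6674 -0.0091  0.107 ] [0.6749 0.0283 0.107 ] 0.07641498798592963 -11.375190371356254
[array([0.5991, 0.0985, 0.079 ]), array([ 0.5761, -0.0098,  0.079 ]), array([0.7678, 0.063 , 0.079 ])]
yaw edge -11.85523406538964 0.17236912069870322 0.11070212272807843
nearmid [0.5876 0.0443 0.079 ]
rail yaw -12.523083401786154 0.3685162038084145
buf [0.4649 0.0274 0.06  ] [0.4841 0.1097 0.06  ] [0.4937 0.0341 0.058 ] [0.5073 0.1061 0.058 ]
```

```bash
python3 -m jog '[[-0.035,-0.016,0,0,0,0,0.095],[-0.035,-0.016,0,0,0,0,0.095],[-0.035,-0.016,0,0,0,0,0.095],[-0.035,-0.016,0,0,0,0,0.095],[-0.035,-0.016,0,0,0,0,0.095],[-0.035,-0.016,0,0,0,0,0.095],[-0.035,-0.016,0,0,0,0,0.095],[-0.035,-0.016,0,0,0,0,0.095],[-0.035,-0.016,0,0,0,0,0.095],[-0.035,-0.016,0,0,0,0,0.095],[0,0,0,0,0,7,0.095],[0,0,0,0,0,7,0.095],[0,0,0,0,0,7,0.095],[0,0,0,0,0,7,0.095],[0,0,0,0,0,7,0.095],[0,0,0,0,0,7,0.095],[0,0,0,0,0,7,0.095],[0,0,0,0,0,7,0.095],[0,0,0,0,0,7,0.095],[0,0,0,0,0,7,0.095]]'
python3 -m jog '[[0,0,0,0,0,6,0.095],[0,0,0,0,0,0,0.095],[0,0,0,0,0,0,0.095]]'
python3 - <<'E'
from h import *
s=monitor.read_state();im=cams.camera("wrist")[:,:,::-1];np.save("s2.npy",s,allow_pickle=True)
cv2.imwrite("pics/w2.png",cv2.resize(im,(800,500)))
E
```

```text
t: 1.82
eef_pos: [0.465, -0.35, 0.4045]
tcp_rot: [-3.095, -0.536, 0.0]
contact_force: [0.2, 0.8, 0.0]
width: 1.002
finger_force: 0.0
t: 2.07
eef_pos: [0.465, -0.35, 0.4046]
tcp_rot: [-3.117, -0.388, 0.0]
contact_force: [0.1, 0.5, -0.9]
width: 1.003
finger_force: 0.0
```

View pics/w2.png

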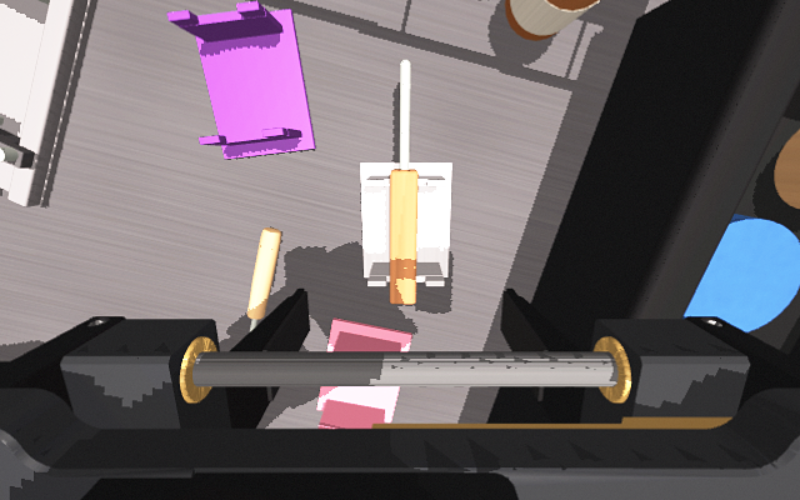

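```bash
python3 - <<'E'
from h import *
np.set_printoptions(precision=4,suppress=True)
s=np.load("s2.npy",allow_pickle=True).item();C=cam("wrist",s);A=cam("side");B=cam("scene")
g=lambda u,v,z:onz(C,u/1.25,v/1.25,z)
p,q,r=g(404,170,.07),g(403,303,.07),g(405,65,.06)
print(p,q,(p+q)/2,np.linalg.norm(p-q),"rod",r)
d=r-(p+q)/2;print("yaw",np.degrees(np.arctan2(d[1],d[0])),np.linalg.norm(d[:2]))
c1=tri(ray(A,165,335),ray(B,115,243));c2=tri(ray(A,450,300),ray(B,290,360));print("bin",c1,c2)
R=Ro.from_rotvec(s["tcp_rot"]).as_matrix();print(R)
h=(p+q)/2;print("tool",R.T@(h-s["eef_pos"]))
n=c2-c1;n=n[:2]/np.linalg.norm(n[:2]);w=(h-c1)[:2];print("dist",n[0]*w[1]-n[1]*w[0],np.degrees(np.arctan2(n[1],n[0])))
cr=[g(361,163,.0),g(451,163,0),g(361,277,0),g(451,277,0)];print(cr,sum(cr)/4)
E
```

```text
[ 0.5223 -0.3341  0.07  ] [ 0.4075 -0.3621  0.07  ] [ 0.4649 -0.3481  0.07  ] 0.11815967010126271 rod [ 0.6004 -0.3152  0.06  ]
yaw 13.645646452992692 0.13948745085854086
bin [ 0.1894 -0.4935  0.1739] [ 0.7159 -0.5205  0.1722]
[[ 0.9695  0.2452 -0.0002]
 [ 0.2452 -0.9695  0.0002]
 [-0.0001 -0.0002 -1.    ]]
tool [ 0.0004 -0.0018  0.3346]
dist 0.15934183495869667 -2.933069128238112
[array([ 0.5146, -0.2915,  0.    ]), array([ 0.5366, -0.3788,  0.    ]), array([ 0.3966, -0.3173,  0.    ]), array([ 0.4207, -0.4123,  0.    ])] [ 0.4671 -0.35    0.    ]
```

```bash
python3 -m jog '[[0,-0.002,0.02,0,0,0,0.07],[0,0,0.025,0,0,0,0.07],[0,0,0.025,0,0,0,0.07],[0,0,0.025,0,0,0,0.07],[0,0,0.025,0,0,0,0.07],[0,0,0.02,0,0,0,0.07],[0,0,0.015,0,0,0,0.07],[0,0,0.01,0,0,0,0.07],[0,0,0.0085,0,0,0,0.07],[0,0,0,0,0,0,0.07],[0,0,0,0,0,0,0.07],[0,0,0,0,0,0,0.02],[0,0,0,0,0,0,0.015],[0,0,0,0,0,0,0.015],[0,0,0,0,0,0,0.015],[0,0,0,0,0,0,0.015]]' 50
python3 -m jog '[[0,0,0,0,0,0,0.015],[0,0,0,0,0,0,0.015],[0,0,0,0,0,0,0.015],[0,0,0,0,0,0,0.015]]'
```

```text
t: 3.45
eef_pos: [0.4645, -0.348, 0.2316]
tcp_rot: [3.118, 0.383, 0.001]
contact_force: [-0.7, 0.2, 0.6]
width: 0.443
finger_force: 0.0
t: 3.78
eef_pos: [0.4645, -0.348, 0.2313]
tcp_rot: [3.118, 0.383, 0.0]
contact_force: [-0.5, -0.2, 0.6]
width: 0.247
finger_force: 50.0
```

```bash
python3 -m jog '[[0,0,-0.01,0,0,0,0.015],[0,0,-0.02,0,0,0,0.015],[0,0,-0.025,0,0,0,0.015],[0,0,-0.03,0,0,0,0.015],[0,0,-0.02,0,0,0,0.015],[0,0,-0.005,0,0,0,0.015],[0,0,0,0,0,6.5,0.015],[0,0,0,0,0,6.5,0.015],[0,0,0,0,0,6.5,0.015],[0,0,0,0,0,6.5,0.015]]'
python3 -m jog '[[-0.001,-0.015,0,0,0,0,0.015],[-0.003,-0.035,0,0,0,0,0.015],[-0.003,-0.035,0,0,0,0,0.015],[-0.003,-0.035,0,0,0,0,0.015],[-0.003,-0.035,0,0,0,0,0.015],[-0.003,-0.035,0,0,0,0,0.015],[-0.003,-0.035,0,0,0,0,0.015],[-0.003,-0.035,0,0,0,0,0.015],[-0.003,-0.035,0,0,0,0,0.015],[-0.003,-0.035,0,0,0,0,0.015],[-0.003,-0.035,0,0,0,0,0.015],[-0.002,-0.03,0,0,0,0,0.015],[0,-0.015,0,0,0,0,0.015],[0,0,0,0,0,0,0.015],[0,0,0,0,0,0,0.015]]'
python3 - <<'E'
from h import *
s=monitor.read_state();im=cams.camera("wrist")[:,:,::-1];np.save("s3.npy",s,allow_pickle=True)
cv2.imwrite("pics/w3.png",cv2.resize(im,(800,500)))
E
```

```text
t: 4.62
eef_pos: [0.4643, -0.3479, 0.3406]
tcp_rot: [-3.123, 0.337, 0.001]
contact_force: [-0.0, -0.2, -1.4]
width: 0.251
finger_force: 50.0
t: 5.87
eef_pos: [0.517, 0.0608, 0.3408]
tcp_rot: [3.125, -0.322, -0.001]
contact_force: [-0.5, -0.6, -1.0]
width: 0.249
finger_force: 50.0
```

View pics/w3.png

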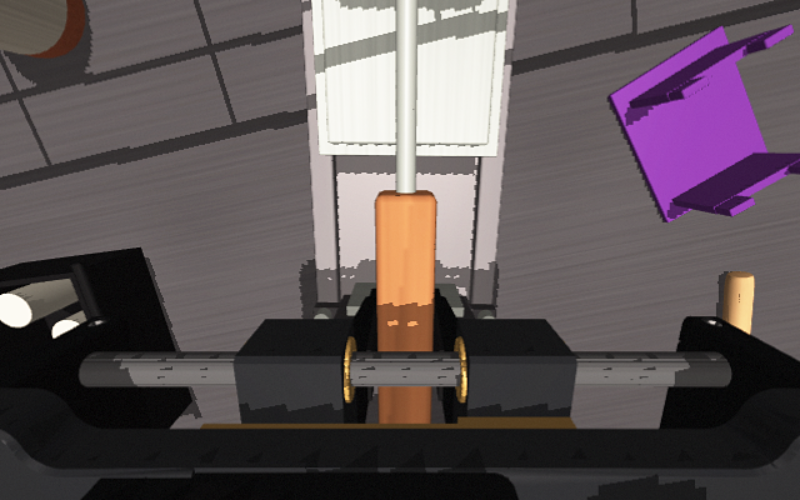

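```bash
python3 - <<'E'
from h import *
np.set_printoptions(precision=4,suppress=True)
s=np.load("s3.npy",allow_pickle=True).item();C=cam("wrist",s)
R=Ro.from_rotvec(s["tcp_rot"]).as_matrix();p=s["eef_pos"]
g=lambda u,v,z:R.T@(onz(C,u/1.25,v/1.25,z)-p)
print("yaw",np.degrees(np.arctan2(R[1,0],R[0,0])))
print("lid near L,R",g(320,156,.079),g(497,156,.079))
print("lid edges up",g(312,10,.079),g(509,10,.079))
print("rod",g(404,190,.1698),g(406,10,.1698))
print("bar est",R.T@(np.array([.6745,.027,.107])-p))
E
```

```text
yaw -11.762893360072693
lid near L,R [ 0.0718 -0.0537  0.2617] [0.0717 0.0573 0.2618]
lid edges up [ 0.1518 -0.0532  0.2617] [0.1518 0.0586 0.2617]
rod [ 0.0603 -0.0009  0.171 ] [ 0.1237 -0.0001  0.1709]
bar est [0.1613 0.0009 0.2337]
```

```bash
python3 -m jog '[[0.007,0.0015,0,0,0,0.4,0.015],[0.014,0,0,0,0,0,0.015],[0.014,0,0,0,0,0,0.015],[0.007,0,0,0,0,0,0.015],[0,0,0,0,0,0,0.015],[0,0,0.006,0,0,0,0.015],[0,0,0.01,0,0,0,0.015],[0,0,0.01,0,0,0,0.015],[0,0,0,0,0,0,0.015],[0,0,0,0,0,0,0.015]]'
python3 - <<'E'
from h import *
f=lambda im,x,y,w,h,k:cv2.resize(im[y:y+h,x:x+w],None,fx=k,fy=k,interpolation=cv2.INTER_CUBIC)
im=cams.camera("side")[:,:,::-1]; cv2.imwrite("pics/d1.png",f(im,290,140,130,90,6))
E
```

```text
t: 6.75
eef_pos: [0.5579, 0.0495, 0.3143]
tcp_rot: [3.123, -0.339, -0.003]
contact_force: [0.3, -0.6, -0.9]
width: 0.247
finger_force: 50.0
```

View pics/d1.png

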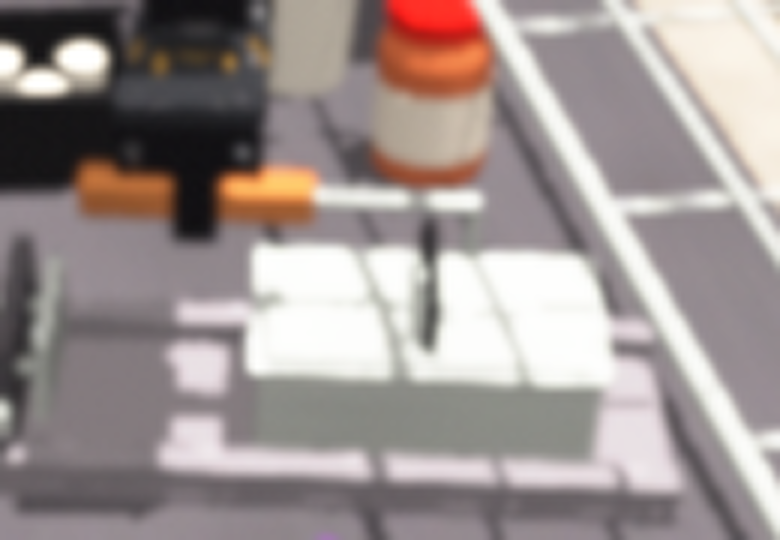

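The side crop shows the bend at (475,215), about 22 mm past the bar at (430,270), and still above it. I'll lower it behind the bar.

```bash
python3 -m jog '[[0,0,0.006,0,0,0,0.015],[0,0,0.008,0,0,0,0.015],[0,0,0.006,0,0,0,0.015],[0,0,0.003,0,0,0,0.015],[0,0,0,0,0,0,0.015],[0,0,0,0,0,0,0.015],[0,0,0,0,0,0,0.015],[0,0,0,0,0,0,0.015]]'
python3 -m jog '[[-0.004,0,0,0,0,0,0.015],[-0.004,0,0,0,0,0,0.015],[-0.002,0,0,0,0,0,0.015],[-0.001,0,0,0,0,0,0.015],[0,0,0,0,0,0,0.015],[0,0,0,0,0,0,0.015]]'
python3 -c "
from h import *
s=monitor.read_state();print(s['contact_force'],s['torque'])"
```

```text
t: 7.47
eef_pos: [0.5583, 0.0494, 0.2925]
tcp_rot: [-3.123, 0.339, -0.001]
contact_force: [-0.3, -0.8, -0.8]
width: 0.246
finger_force: 50.0
t: 7.97
eef_pos: [0.5475, 0.0518, 0.2923]
tcp_rot: [3.123, -0.339, 0.001]
contact_force: [0.2, 0.0, -1.3]
width: 0.25
finger_force: 50.0
[ 0.18481112  0.03290465 -1.29537406] [ 0.05488319  0.10732022 -0.00131536]
```

```bash
python3 -m jog '[[-0.001,0,0,0,0,0,0.015],[-0.001,0,0,0,0,0,0.015],[-0.001,0,0,0,0,0,0.015],[-0.001,0,0,0,0,0,0.015],[-0.001,0,0,0,0,0,0.015],[-0.001,0,0,0,0,0,0.015],[-0.001,0,0,0,0,0,0.015],[-0.001,0,0,0,0,0,0.015],[-0.001,0,0,0,0,0,0.015],[-0.001,0,0,0,0,0,0.015]]'
python3 -m jog '[[-0.001,0,0,0,0,0,0.015],[-0.001,0,0,0,0,0,0.015],[-0.001,0,0,0,0,0,0.015],[-0.001,0,0,0,0,0,0.015],[-0.001,0,0,0,0,0,0.015],[-0.001,0,0,0,0,0,0.015],[-0.001,0,0,0,0,0,0.015],[-0.001,0,0,0,0,0,0.015],[-0.001,0,0,0,0,0,0.015],[-0.001,0,0,0,0,0,0.015]]'
python3 -m jog '[[-0.001,0,0,0,0,0,0.015],[-0.001,0,0,0,0,0,0.015],[-0.001,0,0,0,0,0,0.015],[-0.001,0,0,0,0,0,0.015],[-0.001,0,0,0,0,0,0.015],[-0.001,0,0,0,0,0,0.015],[-0.001,0,0,0,0,0,0.015],[-0.001,0,0,0,0,0,0.015],[-0.001,0,0,0,0,0,0.015],[-0.001,0,0,0,0,0,0.015]]'
```

```text
t: 8.8
eef_pos: [0.5382, 0.0538, 0.2924]
tcp_rot: [-3.123, 0.339, -0.003]
contact_force: [4.9, -0.6, -3.6]
width: 0.248
finger_force: 50.0
t: 9.63
eef_pos: [0.5284, 0.056, 0.2924]
tcp_rot: [-3.123, 0.339, -0.003]
contact_force: [4.8, -1.5, -1.7]
width: 0.254
finger_force: 50.0
t: 10.47
eef_pos: [0.5187, 0.0581, 0.2924]
tcp_rot: [-3.123, 0.339, -0.004]
contact_force: [4.5, -1.4, -2.7]
width: 0.248
finger_force: 50.0
```

```bash
python3 -m jog '[[-0.001,0,0,0,0,0,0.015],[-0.001,0,0,0,0,0,0.015],[-0.001,0,0,0,0,0,0.015],[-0.001,0,0,0,0,0,0.015],[-0.001,0,0,0,0,0,0.015],[-0.001,0,0,0,0,0,0.015],[-0.001,0,0,0,0,0,0.015],[-0.001,0,0,0,0,0,0.015],[-0.001,0,0,0,0,0,0.015],[-0.001,0,0,0,0,0,0.015],[-0.001,0,0,0,0,0,0.015],[-0.001,0,0,0,0,0,0.015],[-0.001,0,0,0,0,0,0.015],[-0.001,0,0,0,0,0,0.015],[-0.001,0,0,0,0,0,0.015]]'
python3 -m jog '[[-0.001,0,0,0,0,0,0.015],[-0.001,0,0,0,0,0,0.015],[-0.001,0,0,0,0,0,0.015],[-0.001,0,0,0,0,0,0.015],[-0.001,0,0,0,0,0,0.015],[-0.001,0,0,0,0,0,0.015],[-0.001,0,0,0,0,0,0.015],[-0.001,0,0,0,0,0,0.015],[-0.001,0,0,0,0,0,0.015],[-0.001,0,0,0,0,0,0.015],[-0.001,0,0,0,0,0,0.015],[-0.001,0,0,0,0,0,0.015],[-0.001,0,0,0,0,0,0.015],[-0.001,0,0,0,0,0,0.015],[-0.001,0,0,0,0,0,0.015]]'
python3 - <<'E'
from h import *
s=monitor.read_state();im=cams.camera("wrist")[:,:,::-1];np.save("s4.npy",s,allow_pickle=True)
f=lambda im,x,y,w,h,k:cv2.resize(im[y:y+h,x:x+w],None,fx=k,fy=k,interpolation=cv2.INTER_CUBIC)
im2=cams.camera("side")[:,:,::-1]; cv2.imwrite("pics/d2.png",np.hstack([cv2.resize(im,None,fx=.625,fy=.9)[:360],f(im2,270,165,100,90,4)]))
E
```

```text
t: 11.72
eef_pos: [0.504, 0.0613, 0.2924]
tcp_rot: [-3.123, 0.34, -0.003]
contact_force: [4.8, -0.8, -3.6]
width: 0.249
finger_force: 50.0
t: 12.97
eef_pos: [0.4894, 0.0646, 0.2924]
tcp_rot: [-3.123, 0.34, -0.004]
contact_force: [5.5, -0.6, -3.3]
width: 0.249
finger_force: 50.0
```

View pics/d2.png

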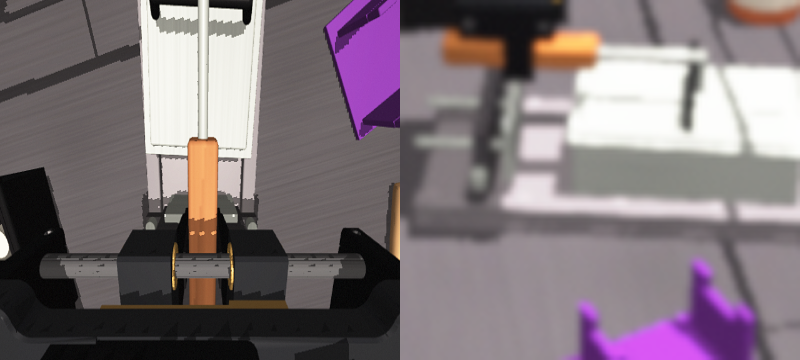

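The wrist half shows the bar lined up across the rod. The side half puts the pan face at x=572 and the buffer at about 512, so roughly 40 mm remain.

```bash
python3 -m jog '[[-0.001,0,0,0,0,0,0.015],[-0.001,0,0,0,0,0,0.015],[-0.001,0,0,0,0,0,0.015],[-0.001,0,0,0,0,0,0.015],[-0.001,0,0,0,0,0,0.015],[-0.001,0,0,0,0,0,0.015],[-0.001,0,0,0,0,0,0.015],[-0.001,0,0,0,0,0,0.015],[-0.001,0,0,0,0,0,0.015],[-0.001,0,0,0,0,0,0.015],[-0.001,0,0,0,0,0,0.015],[-0.001,0,0,0,0,0,0.015],[-0.001,0,0,0,0,0,0.015],[-0.001,0,0,0,0,0,0.015],[-0.001,0,0,0,0,0,0.015]]'
python3 -m jog '[[-0.001,0,0,0,0,0,0.015],[-0.001,0,0,0,0,0,0.015],[-0.001,0,0,0,0,0,0.015],[-0.001,0,0,0,0,0,0.015],[-0.001,0,0,0,0,0,0.015],[-0.001,0,0,0,0,0,0.015],[-0.0005,0,0,0,0,0,0.015],[-0.0005,0,0,0,0,0,0.015],[-0.0005,0,0,0,0,0,0.015],[-0.0005,0,0,0,0,0,0.015],[-0.0005,0,0,0,0,0,0.015],[-0.0005,0,0,0,0,0,0.015]]'
```

```text
t: 14.32
eef_pos: [0.4746, 0.0678, 0.2924]
tcp_rot: [-3.123, 0.339, -0.003]
contact_force: [4.9, -0.9, -3.8]
width: 0.248
finger_force: 50.0
t: 15.32
eef_pos: [0.4658, 0.0698, 0.2924]
tcp_rot: [-3.123, 0.339, -0.003]
contact_force: [5.4, -0.9, -3.0]
width: 0.249
finger_force: 50.0
```

```bash
python3 - <<'E'
from h import *
s=monitor.read_state();print(s["contact_force"],s["torque"],np.round(s["joint_torque"],2))
E
```

```text
[ 5.36277144 -0.88605488 -3.02882065] [-0.04619579 -0.64367958  0.02267754] [ 8.100e-01 -4.936e+01 -1.390e+01  1.700e-01  1.090e+00  1.000e-02]
```

Time is plentiful, so I'll use 0.5 mm rows in short calls.

```bash
python3 -m jog '[[-0.0005,0,0,0,0,0,0.015],[-0.0005,0,0,0,0,0,0.015],[-0.0005,0,0,0,0,0,0.015],[-0.0005,0,0,0,0,0,0.015],[-0.0005,0,0,0,0,0,0.015],[-0.0005,0,0,0,0,0,0.015]]'
```

```text
t: 15.82
eef_pos: [0.4629, 0.0704, 0.2924]
tcp_rot: [-3.123, 0.339, -0.003]
contact_force: [5.3, -2.2, -3.0]
width: 0.244
finger_force: 50.0
```

```bash
python3 -m jog '[[-0.0005,0,0,0,0,0,0.015],[-0.0005,0,0,0,0,0,0.015],[-0.0005,0,0,0,0,0,0.015],[-0.0005,0,0,0,0,0,0.015]]'
```

```text
t: 16.15
eef_pos: [0.461, 0.0708, 0.2924]
tcp_rot: [-3.123, 0.339, -0.003]
contact_force: [5.6, -2.2, -3.0]
width: 0.249
finger_force: 50.0
```

```bash
python3 -m jog '[[-0.0005,0,0,0,0,0,0.015],[-0.0005,0,0,0,0,0,0.015],[-0.0005,0,0,0,0,0,0.015],[-0.0005,0,0,0,0,0,0.015]]'
```

```text
t: 16.48
eef_pos: [0.459, 0.0713, 0.2924]
tcp_rot: [-3.123, 0.339, -0.003]
contact_force: [3.9, -1.2, -3.3]
width: 0.248
finger_force: 50.0
```

```bash
cat >ok.py <<'E'
from workcell import monitor
s=monitor.read_state();f=s["contact_force"];F=.978*f[0]-.208*f[1]
print(round(s["eef_pos"][0],4),round(F,2));raise SystemExit(F>7.8)
E
python3 ok.py && python3 -m jog '[[-0.0004,0,0,0,0,0,0.015],[-0.0004,0,0,0,0,0,0.015]]' >/dev/null && python3 ok.py && python3 -m jog '[[-0.0004,0,0,0,0,0,0.015],[-0.0004,0,0,0,0,0,0.015]]' >/dev/null && python3 ok.py && python3 -m jog '[[-0.0004,0,0,0,0,0,0.015],[-0.0004,0,0,0,0,0,0.015]]' >/dev/null && python3 ok.py && python3 -m jog '[[-0.0004,0,0,0,0,0,0.015],[-0.0004,0,0,0,0,0,0.015]]' >/dev/null && python3 ok.py && python3 -m jog '[[-0.0004,0,0,0,0,0,0.015],[-0.0004,0,0,0,0,0,0.015]]' >/dev/null && python3 ok.py && python3 -m jog '[[-0.0004,0,0,0,0,0,0.015],[-0.0004,0,0,0,0,0,0.015]]' >/dev/null && python3 ok.py
```

```text
0.459 4.04False
```

```bash
sed -i 's/SystemExit(F>7.8)/SystemExit(int(F>7.8))/' ok.py
python3 ok.py && python3 -m jog '[[-0.0004,0,0,0,0,0,0.015],[-0.0004,0,0,0,0,0,0.015]]' >/dev/null && python3 ok.py && python3 -m jog '[[-0.0004,0,0,0,0,0,0.015],[-0.0004,0,0,0,0,0,0.015]]' >/dev/null && python3 ok.py && python3 -m jog '[[-0.0004,0,0,0,0,0,0.015],[-0.0004,0,0,0,0,0,0.015]]' >/dev/null && python3 ok.py && python3 -m jog '[[-0.0004,0,0,0,0,0,0.015],[-0.0004,0,0,0,0,0,0.015]]' >/dev/null && python3 ok.py && python3 -m jog '[[-0.0004,0,0,0,0,0,0.015],[-0.0004,0,0,0,0,0,0.015]]' >/dev/null && python3 ok.py && python3 -m jog '[[-0.0004,0,0,0,0,0,0.015],[-0.0004,0,0,0,0,0,0.015]]' >/dev/null && python3 ok.py
```

```text
0.459 4.04
0.4582 5.88
0.4574 5.46
0.4567 5.11
0.4559 5.59
0.4551 4.74
0.4543 5.81
```

```bash

python3 ok.py && python3 -m jog '[[-0.0004,0,0,0,0,0,0.015],[-0.0004,0,0,0,0,0,0.015]]' >/dev/null && python3 ok.py && python3 -m jog '[[-0.0004,0,0,0,0,0,0.015],[-0.0004,0,0,0,0,0,0.015]]' >/dev/null && python3 ok.py && python3 -m jog '[[-0.0004,0,0,0,0,0,0.015],[-0.0004,0,0,0,0,0,0.015]]' >/dev/null && python3 ok.py && python3 -m jog '[[-0.0004,0,0,0,0,0,0.015],[-0.0004,0,0,0,0,0,0.015]]' >/dev/null && python3 ok.py && python3 -m jog '[[-0.0004,0,0,0,0,0,0.015],[-0.0004,0,0,0,0,0,0.015]]' >/dev/null && python3 ok.py && python3 -m jog '[[-0.0004,0,0,0,0,0,0.015],[-0.0004,0,0,0,0,0,0.015]]' >/dev/null && python3 ok.py && python3 -m jog '[[-0.0004,0,0,0,0,0,0.015],[-0.0004,0,0,0,0,0,0.015]]' >/dev/null && python3 ok.py && python3 -m jog '[[-0.0004,0,0,0,0,0,0.015],[-0.0004,0,0,0,0,0,0.015]]' >/dev/null && python3 ok.py && python3 -m jog '[[-0.0004,0,0,0,0,0,0.015],[-0.0004,0,0,0,0,0,0.015]]' >/dev/null && python3 ok.py && python3 -m jog '[[-0.0004,0,0,0,0,0,0.015],[-0.0004,0,0,0,0,0,0.015]]' >/dev/null && python3 ok.py
```

```text
0.4543 5.81
0.4535 4.38
0.4528 6.19
0.452 4.92
0.4512 4.37
0.4504 4.94
0.4497 5.1
0.4489 4.85
0.4481 5.2
0.4473 5.32
0.4465 5.41
```

```bash

python3 ok.py && python3 -m jog '[[-0.0004,0,0,0,0,0,0.015],[-0.0004,0,0,0,0,0,0.015]]' >/dev/null && python3 ok.py && python3 -m jog '[[-0.0004,0,0,0,0,0,0.015],[-0.0004,0,0,0,0,0,0.015]]' >/dev/null && python3 ok.py && python3 -m jog '[[-0.0004,0,0,0,0,0,0.015],[-0.0004,0,0,0,0,0,0.015]]' >/dev/null && python3 ok.py && python3 -m jog '[[-0.0004,0,0,0,0,0,0.015],[-0.0004,0,0,0,0,0,0.015]]' >/dev/null && python3 ok.py && python3 -m jog '[[-0.0004,0,0,0,0,0,0.015],[-0.0004,0,0,0,0,0,0.015]]' >/dev/null && python3 ok.py && python3 -m jog '[[-0.0004,0,0,0,0,0,0.015],[-0.0004,0,0,0,0,0,0.015]]' >/dev/null && python3 ok.py && python3 -m jog '[[-0.0004,0,0,0,0,0,0.015],[-0.0004,0,0,0,0,0,0.015]]' >/dev/null && python3 ok.py && python3 -m jog '[[-0.0004,0,0,0,0,0,0.015],[-0.0004,0,0,0,0,0,0.015]]' >/dev/null && python3 ok.py && python3 -m jog '[[-0.0004,0,0,0,0,0,0.015],[-0.0004,0,0,0,0,0,0.015]]' >/dev/null && python3 ok.py && python3 -m jog '[[-0.0004,0,0,0,0,0,0.015],[-0.0004,0,0,0,0,0,0.015]]' >/dev/null && python3 ok.py
```

```text
0.4465 5.41
0.4457 4.8
0.4449 5.7
0.4442 5.41
0.4434 5.2
0.4428 7.28
0.4422 7.83
```

The force has risen steadily from about 5.2 N to 7.8 N with shorter travel per step, so the pan is on the buffer. I'll press slightly more and hold.

```bash
python3 -m jog '[[-0.0003,0,0,0,0,0,0.015],[0,0,0,0,0,0,0.015]]' >/dev/null; python3 ok.py
```

```text
0.442 8.24
```

```bash
python3 -m jog '[[-0.0003,0,0,0,0,0,0.015],[0,0,0,0,0,0,0.015]]' >/dev/null; python3 ok.py
```

```text
0.4418 10.14
```

```bash
python3 -m jog '[[0,0,0,0,0,0,0.015],[0,0,0,0,0,0,0.015],[0,0,0,0,0,0,0.015],[0,0,0,0,0,0,0.015]]'; python3 ok.py; python3 -m jog '[[0.001,0,0,0,0,0,0.015],[0.002,0,0,0,0,0,0.015],[0.003,0,0,0,0,0,0.015],[0.004,0,0,0,0,0,0.015],[0.004,0,0,0,0,0,0.015],[0,0,0,0,0,0,0.015],[0,0,0,0,0,0,0.015],[0,0,0,0,0,0,0.015]]'
```

```text
t: 20.82
eef_pos: [0.4418, 0.0753, 0.2926]
tcp_rot: [-3.123, 0.338, -0.006]
contact_force: [8.3, 1.6, -3.6]
width: 0.253
finger_force: 50.0
0.4418 7.79
t: 21.48
eef_pos: [0.4544, 0.0722, 0.2921]
tcp_rot: [3.123, -0.339, -0.001]
contact_force: [0.6, 0.2, -1.1]
width: 0.251
finger_force: 50.0
```

The mean press was only about 3.3 N and the readings are noisy, so I'll press once more, slightly firmer, for certainty.

```bash
python3 -m jog '[[-0.004,0,0,0,0,0,0.015],[-0.004,0,0,0,0,0,0.015],[-0.002,0,0,0,0,0,0.015],[-0.001,0,0,0,0,0,0.015],[-0.001,0,0,0,0,0,0.015],[-0.0005,0,0,0,0,0,0.015],[-0.0005,0,0,0,0,0,0.015],[0,0,0,0,0,0,0.015]]'>/dev/null; python3 ok.py;  python3 -m jog '[[-0.0004,0,0,0,0,0,0.015],[0,0,0,0,0,0,0.015]]' >/dev/null; python3 ok.py
```

```text
0.4424 6.08
0.4421 5.62
```

```bash
python3 -m jog '[[-0.0004,0,0,0,0,0,0.015],[0,0,0,0,0,0,0.015]]' >/dev/null; python3 ok.py;  python3 -m jog '[[-0.0004,0,0,0,0,0,0.015],[0,0,0,0,0,0,0.015]]' >/dev/null; python3 ok.py; python3 -m jog '[[0,0,0,0,0,0,0.015]]' >/dev/null; python3 ok.py; python3 -m jog '[[0,0,0,0,0,0,0.015]]' >/dev/null; python3 ok.py
```

```text
0.4419 7.8
0.4416 7.76
0.4416 7.83
0.4416 7.53
```

```bash
python3 -m jog '[[-0.0004,0,0,0,0,0,0.015],[0,0,0,0,0,0,0.015]]' >/dev/null; python3 ok.py;  python3 ok.py && python3 -m jog '[[-0.0004,0,0,0,0,0,0.015],[0,0,0,0,0,0,0.015]]' >/dev/null; python3 ok.py; python3 -m jog '[[0,0,0,0,0,0,0.015]]' >/dev/null; python3 ok.py; python3 -m jog '[[0,0,0,0,0,0,0.015]]' >/dev/null; python3 ok.py
```

```text
0.4413 7.92
0.4413 7.92
0.4413 7.92
0.4414 8.26
0.4414 9.75
```

```bash
python3 -m jog '[[-0.0004,0,0,0,0,0,0.015],[0,0,0,0,0,0,0.015]]' >/dev/null; python3 ok.py; python3 -m jog '[[-0.0003,0,0,0,0,0,0.015],[0,0,0,0,0,0,0.015]]' >/dev/null; python3 ok.py; python3 -m jog '[[0,0,0,0,0,0,0.015]]' >/dev/null; python3 ok.py; python3 -m jog '[[0,0,0,0,0,0,0.015],[0,0,0,0,0,0,0.015]]' >/dev/null; python3 ok.py
```

```text
0.4411 9.41
0.4409 10.32
0.4409 10.19
0.4409 10.83
```

It held about 10.4 N pull, which is roughly 5 N on the buffer, for over 0.3 s. Now I'll unhook: ease forward, then lift.

```bash
python3 -m jog '[[0.001,0,0,0,0,0,0.015],[0.002,0,0,0,0,0,0.015],[0.004,0,0,0,0,0,0.015],[0.004,0,0,0,0,0,0.015],[0.003,0,0,0,0,0,0.015],[0,0,0,0,0,0,0.015],[0,0,0,0,0,0,0.015],[0,0,-0.004,0,0,0,0.015],[0,0,-0.008,0,0,0,0.015],[0,0,-0.01,0,0,0,0.015],[0,0,-0.012,0,0,0,0.015],[0,0,-0.012,0,0,0,0.015],[0,0,-0.008,0,0,0,0.015],[0,0,0,0,0,0,0.015],[0,0,0,0,0,0,0.015]]'
python3 - <<'E'
from h import *
s=monitor.read_state();im=cams.camera("wrist")[:,:,::-1];np.save("s5.npy",s,allow_pickle=True)
f=lambda im,x,y,w,h,k:cv2.resize(im[y:y+h,x:x+w],None,fx=k,fy=k,interpolation=cv2.INTER_CUBIC)
im2=cams.camera("side")[:,:,::-1]; cv2.imwrite("pics/d3.png",np.vstack([cv2.resize(im[:200],(800,250)),f(im2,250,155,160,70,5)]))
E
```

```text
t: 24.98
eef_pos: [0.453, 0.0725, 0.3466]
tcp_rot: [-3.123, 0.339, -0.002]
contact_force: [0.1, 0.1, -1.7]
width: 0.248
finger_force: 50.0
```

View pics/d3.png

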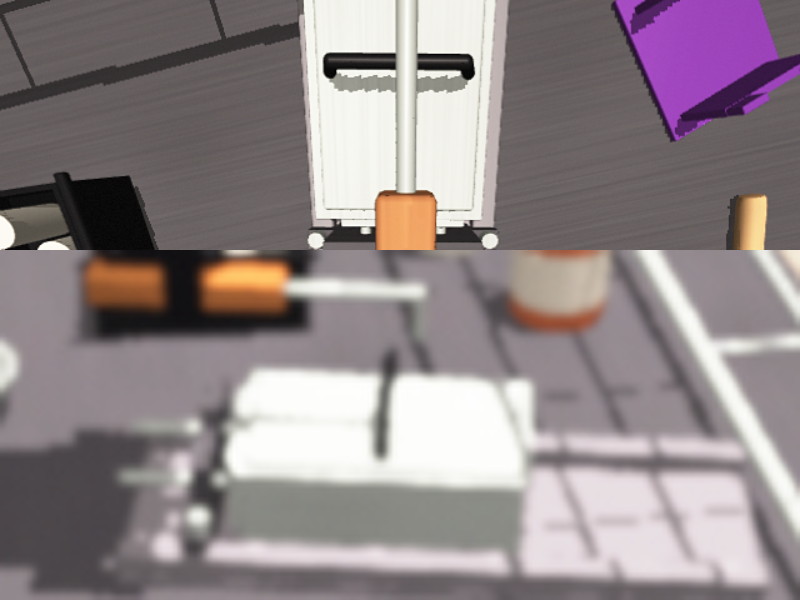

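The wrist half shows the lid's near edge at the stop and the bar free. The side half shows the pan flat against the buffer with the bend clear above the bar. Next I'll return along the same path.

```bash
python3 -m jog '[[0.004,0.015,0,0,0,0,0.015],[0.008,0.034,0,0,0,0,0.015],[0.008,0.034,0,0,0,0,0.015],[0.008,0.034,0,0,0,0,0.015],[0.008,0.034,0,0,0,0,0.015],[0.008,0.034,0,0,0,0,0.015],[0.008,0.034,0,0,0,0,0.015],[0.008,0.034,0,0,0,0,0.015],[0.008,0.034,0,0,0,0,0.015],[0.008,0.034,0,0,0,0,0.015],[0.008,0.034,0,0,0,0,0.015],[0.008,0.034,0,0,0,0,0.015],[0.008,0.0195,0,0,0,0,0.015],[0,0,0,0,0,-6.6,0.015],[0,0,0,0,0,-6.6,0.015],[0,0,0,0,0,-6.6,0.015],[0,0,0,0,0,-6.6,0.015],[0,0,0,0,0,0,0.015],[0,0,0,0,0,0,0.015],[0,0,0,0,0,0,0.015]]'
python3 - <<'E'
from h import *
s=monitor.read_state();R=Ro.from_rotvec(s["tcp_rot"]).as_matrix()
print(np.degrees(np.arctan2(R[1,0],R[0,0])),R.T@(np.array([.4645,-.348,.2313])-s["eef_pos"]),R[2])
E
```

```text
t: 26.75
eef_pos: [0.4632, -0.3479, 0.3458]
tcp_rot: [-3.118, -0.377, 0.001]
contact_force: [-0.8, -0.9, -1.1]
width: 0.251
finger_force: 50.0
13.78493544112457 [0.00130406 0.00046799 0.11451578] [-3.03477512e-04 -5.95363299e-04 -9.99999777e-01]
```

```bash
python3 -m jog '[[0.0013,0.0005,0.01,0,0,-0.4,0.015],[0,0,0.02,0,0,0,0.015],[0,0,0.025,0,0,0,0.015],[0,0,0.02,0,0,0,0.015],[0,0,0.015,0,0,0,0.015],[0,0,0.01,0,0,0,0.015],[0,0,0.006,0,0,0,0.015],[0,0,0.005,0,0,0,0.015],[0,0,0.0025,0,0,0,0.015],[0,0,0,0,0,0,0.015],[0,0,0,0,0,0,0.015],[0,0,0,0,0,0,0.015]]'
```

```text
t: 27.75
eef_pos: [0.4646, -0.3482, 0.2334]
tcp_rot: [3.116, 0.394, 0.001]
contact_force: [-0.1, 0.2, -0.8]
width: 0.249
finger_force: 50.0
```

```bash
python3 -m jog '[[0,0,0.001,0,0,0,0.015],[0,0,0.0008,0,0,0,0.015],[0,0,0,0,0,0,0.015],[0,0,0,0,0,0,0.015]]'; python3 -m jog '[[0,0,0,0,0,0,0.028],[0,0,0,0,0,0,0.032],[0,0,0,0,0,0,0.04],[0,0,0,0,0,0,0.05],[0,0,0,0,0,0,0.06],[0,0,0,0,0,0,0.07],[0,0,0,0,0,0,0.07],[0,0,0,0,0,0,0.07],[0,0,0,0,0,0,0.07]]'
```

```text
t: 28.08
eef_pos: [0.4646, -0.3482, 0.2313]
tcp_rot: [3.116, 0.394, 0.001]
contact_force: [0.3, 0.2, 4.1]
width: 0.253
finger_force: 50.0
t: 28.83
eef_pos: [0.4646, -0.3481, 0.231]
tcp_rot: [3.117, 0.394, 0.0]
contact_force: [0.2, 0.1, -0.1]
width: 0.722
finger_force: 0.0
```

```bash
python3 -m jog '[[0,0,-0.008,0,0,0,0.07],[0,0,-0.02,0,0,0,0.07],[0,0,-0.03,0,0,0,0.07],[0,0,-0.03,0,0,0,0.07],[0,0,-0.03,0,0,0,0.07],[0,0,-0.03,0,0,0,0.07],[0,0,-0.0255,0,0,0,0.07],[0,0,0,0,0,0,0.07],[0,0,0,0,0,0,0.07],[0,0,0,0,0,0,0.07],[0,0,0,0,0,0,0.07]]'
python3 - <<'E'
from h import *
np.set_printoptions(precision=4,suppress=True)
s=monitor.read_state();im=cams.camera("wrist")[:,:,::-1];C=cam("wrist",s)
f=lambda im,x,y,w,h,k:cv2.resize(im[y:y+h,x:x+w],None,fx=k,fy=k,interpolation=cv2.INTER_CUBIC)
im2=cams.camera("side")[:,:,::-1]; cv2.imwrite("pics/d4.png",np.hstack([f(im,240,30,160,220,2.5),f(im2,265,175,120,165,10/3)]))
print([round(float(x),4) for x in s["eef_pos"]])
# orange handle ends
hsv=cv2.cvtColor(im,cv2.COLOR_BGR2HSV);m=cv2.inRange(hsv,(5,100,80),(25,255,255));m[:120]=0;m[250:]=0;m[:,:290]=0;m[:,360:]=0
y,x=np.nonzero(m);print(x.min(),x.max(),y.min(),y.max())
c=x.mean();p,q=onz(C,c,y.min(),.07),onz(C,c,y.max(),.07);print(p,q,(p+q)/2)
E
```

```text
t: 29.75
eef_pos: [0.4644, -0.348, 0.4034]
tcp_rot: [-3.115, -0.394, 0.002]
contact_force: [-0.5, -0.4, -1.0]
width: 0.737
finger_force: 0.0
[0.4644, -0.348, 0.4034]
314 336 135 243
[ 0.5224 -0.332   0.07  ] [ 0.4067 -0.3617  0.07  ] [ 0.4646 -0.3468  0.07  ]
```

View pics/d4.png

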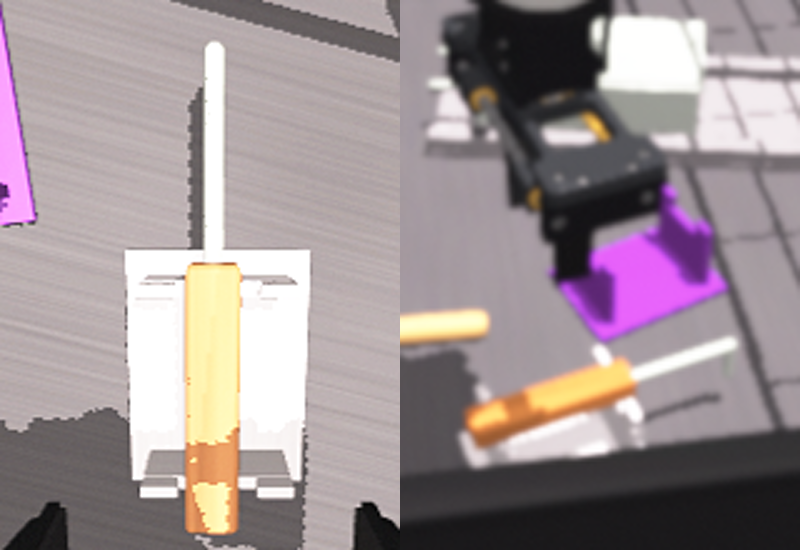

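The hook lies level in both notches with its bend forward, its centre within 2 mm of where it started, and the gripper clear. Handing in.

```bash
python3 -c "
from workcell import ctrl
print(ctrl.sign_off())"
```

```text
the job is handed in; nothing more can be done
None
```

The job is handed in, with no verdict returned: the pan stands flat against the buffer after a press I estimate at 5 N (I pressed it twice, the first time only about 3 N), and the hook is back in its cradle within 2 mm of where it lay, at 30 s of the 64 s allowed.

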